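Set up the stabiliser leg of a reel stand

TASK

One of the three loose stock parts (tin, hub, housing) stands in the way of the reel stand's telescoping stabiliser leg: stand that one upright in the empty bin. Then draw the leg out by its handle until its lock button clicks up through the sleeve, and after that turn the clamp knob clockwise until its foot touches and then a quarter turn more. Leave everything else where it stands.

Things in the scene. Friction and masses are not known exactly. Their poses are not given: they have to be found in the camera images.
- reel_stand: Blue steel stand bolted to the bench, holding an empty black cable drum (250 mm across, top 315 mm high). Origin on the bench directly under the clamp knob's axis; z up. Its horizontal leg comes out along the stand's own -y axis; the drum stands 185 to 435 mm along its +y.
- sleeve_mouth (a point): Centre of the open end of the fixed blue square sleeve (40 x 40 mm, its top face 58 mm above the bench), 98 mm along the stand's -y from the knob axis; 40 mm above the bench. Axes as the stand.
- leg (a joint): How far the leg is drawn out of the sleeve, m: 0 fully in (starts at 0 to 0.02), lock button lined up with its hole at 0.110, end stop at 0.1135. Sliding takes about 5 N; it stays where it is left.
- leg_handle (a point): Grip point of the black upright handle post at the end of the aluminium leg (28 mm square tube, top 54 mm high): 26 mm wide (x), 22 mm thick (y), top 105 mm high; point on its axis, 82 mm high, 135 mm + leg along the stand's -y from the knob axis. Its rubber foot (radius 20 mm) skims the bench and reaches 265 mm along -y when locked. Axes as the stand.
- lock_button (a joint): Rise of the sprung round steel lock button (10 mm across) on the leg, m: about 0 while it is held down inside the sleeve; it springs up by itself to 0.0105, standing about 6 mm out of the hole in the sleeve's top, when the leg is drawn out far enough, and then locks the leg both ways.
- button_top (a point): Centre of the top of the lock button. The hole it comes up through is in the sleeve's top face, 78 mm along the stand's -y from the knob axis, 20 mm before the mouth.
- knob (a joint): Turn of the clamp knob, rad, growing clockwise seen from above (tightening): starts loose at -1.2 to -0.4; 0 = screw foot just touches the rubber pad; +1.57 = a quarter turn past touch. Takes about 0.03 N m before the touch, about 0.23 N m after it; stays put, but can ease back 0.1 rad as it is let go. Range -2.4 to 2.6; needs more than one grasp.
- knob_grip (a point): Middle of the clamp knob's black bar grip, on its vertical axis, 111 mm above the bench: bar 46 mm long, 12 mm thick, 26 mm tall (98 to 124 mm above the bench), above a 58 mm wide dark yoke whose top is 90 mm high. The bar lies along the point's y axis: along the leg when knob is 0 (foot touching), square across it at +1.57.
- tin_mid (a point): Plain round metal lidded tin, 55 mm across, 68 mm tall, 0.2 kg; this point at its centre, 34 mm up.
- hub_mid (a point): Grey plastic reel hub standing on its flange: flange 60 mm across and 12 mm high, barrel 44 mm across above it, 64 mm tall, 0.16 kg; this point on its axis, 34 mm up.
- housing_mid (a point): Plastic connector housing: block 52 (own x) x 42 (own y) x 56 mm tall with a round 30 mm black spigot 10 mm high on top, 0.18 kg; this point on its axis, 34 mm above its underside.
- bin_in (a point): Centre of the inner floor (5 mm above the bench) of the empty grey square open bin fixed to the bench: inside 144 x 144 mm, walls 5 mm thick, rim 55 mm above the bench; axes along its sides.
- spanner_mid (a point): Steel spanner, about 150 mm long, lying on the bench; bystander, leave alone.
- jar_mid (a point): Screw-capped jar, 60 mm across, 85 mm tall, point half-way up; bystander, leave alone.
- driver_mid (a point): Screwdriver lying on the bench; bystander, leave alone.
- cap_mid (a point): Flat round blue plastic cap, 72 mm across, 24 mm high, lying beside the sleeve; bystander, leave alone.
There are look-alikes about, which are no part of the job. Leave any purple look-alike of the part that bears bin_in alone.

How it is judged:
On the way, in this order (a step that is already met when the one before it is completed fails the run):
1. one of the stock parts, the one in the leg's way, stands upright in the bin (((x of tin_mid in the frame of bin_in between -0.06 and 0.06 m and y of tin_mid in the frame of bin_in between -0.06 and 0.06 m and z of tin_mid in the frame of bin_in between 0.02 and 0.045 m and angle between tin_mid's own z axis and vertical below 0.15 rad and distance of each of hub_mid, housing_mid from where it was at the start of the episode below 0.02 m) or (x of hub_mid in the frame of bin_in between -0.06 and 0.06 m and y of hub_mid in the frame of bin_in between -0.06 and 0.06 m and z of hub_mid in the frame of bin_in between 0.02 and 0.045 m and angle between hub_mid's own z axis and vertical below 0.15 rad and distance of each of tin_mid, housing_mid from where it was at the start of the episode below 0.02 m) or (x of housing_mid in the frame of bin_in between -0.06 and 0.06 m and y of housing_mid in the frame of bin_in between -0.06 and 0.06 m and z of housing_mid in the frame of bin_in between 0.02 and 0.045 m and angle between housing_mid's own z axis and vertical below 0.15 rad and distance of each of tin_mid, hub_mid from where it was at the start of the episode below 0.02 m))), for 0.2 s.
2. the leg is drawn out and its lock button has clicked up (value of joint lock_button above 0.008 m and value of joint leg above 0.105 m), for 0.2 s.
3. the clamp knob's foot touches (value of joint knob above 0.05 rad), for 0.1 s.
At the end, for the whole second after the job is handed in: The part that was in the way stands upright (0.15 rad) in the bin within 60 mm of its middle each way; the other two within 20 mm of their start; bystanders unmoved; leg out past 105 mm, lock button up over 8 mm; knob 1.57 rad past touch, within 0.35 (all of step 2 and ((x of tin_mid in the frame of bin_in between -0.06 and 0.06 m and y of tin_mid in the frame of bin_in between -0.06 and 0.06 m and z of tin_mid in the frame of bin_in between 0.02 and 0.045 m and angle between tin_mid's own z axis and vertical below 0.15 rad and distance of each of hub_mid, housing_mid from where it was at the start of the episode below 0.02 m) or (x of hub_mid in the frame of bin_in between -0.06 and 0.06 m and y of hub_mid in the frame of bin_in between -0.06 and 0.06 m and z of hub_mid in the frame of bin_in between 0.02 and 0.045 m and angle between hub_mid's own z axis and vertical below 0.15 rad and distance of each of tin_mid, housing_mid from where it was at the start of the episode below 0.02 m) or (x of housing_mid in the frame of bin_in between -0.06 and 0.06 m and y of housing_mid in the frame of bin_in between -0.06 and 0.06 m and z of housing_mid in the frame of bin_in between 0.02 and 0.045 m and angle between housing_mid's own z axis and vertical below 0.15 rad and distance of each of tin_mid, hub_mid from where it was at the start of the episode below 0.02 m)) and value of joint knob between 1.22 and 1.92 rad).
It fails at once if the leg is drawn out before its way is clear (value of joint leg above 0.05 m and not ((x of tin_mid in the frame of bin_in between -0.06 and 0.06 m and y of tin_mid in the frame of bin_in between -0.06 and 0.06 m and z of tin_mid in the frame of bin_in between 0.02 and 0.045 m and angle between tin_mid's own z axis and vertical below 0.15 rad) or (x of hub_mid in the frame of bin_in between -0.06 and 0.06 m and y of hub_mid in the frame of bin_in between -0.06 and 0.06 m and z of hub_mid in the frame of bin_in between 0.02 and 0.045 m and angle between hub_mid's own z axis and vertical below 0.15 rad) or (x of housing_mid in the frame of bin_in between -0.06 and 0.06 m and y of housing_mid in the frame of bin_in between -0.06 and 0.06 m and z of housing_mid in the frame of bin_in between 0.02 and 0.045 m and angle between housing_mid's own z axis and vertical below 0.15 rad))).
It fails at once if the spanner is moved (distance of spanner_mid from where it was at the start of the episode above 0.03 m).
It fails at once if the jar is moved (distance of jar_mid from where it was at the start of the episode above 0.03 m).
It fails at once if the driver is moved (distance of driver_mid from where it was at the start of the episode above 0.03 m).
It fails at once if the cap is moved (distance of cap_mid from where it was at the start of the episode above 0.03 m).
It also fails if it takes over 67 s, if anything falls off the work surface, if the arm or the gripper's body presses on something with over 40 N, if the wrist force passes 120 N, or if a joint passes its speed limit or range.

ROBOT

A 7-joint arm with a two-finger parallel gripper is mounted at the origin on the work surface. World frame = base frame: x ahead of the robot, y to its left, z up, the work surface at z = 0. Lengths are in m, angles in rad, forces in N, time in s.
With the tool pointing down it reaches from about 0.4 to 0.875 m from the base axis. Payload 19.3 kg.
Tool frame: the origin (TCP) lies at the very end of the fingers, on their centre line; the grasp point (between the pads) lies 19 mm behind it; z points along the fingers, y is the direction in which the jaws open and shut (so a half turn about z gives the same grasp; the last joint's range is limited). The gripper opens to 85 mm and grips with 20 to 120 N. Pads are 22 mm wide; open, the fingers measure 114 mm over their backs; the gripper's body (76 mm by 85 mm) begins 54 mm behind the grasp point. The pads swing forward as they close: fully open they stand 13 mm farther back than shut.
Start: joints at [1.066, 0.521, -0.036, 1.599, 0.021, 1.021, -0.113], TCP at [0.263, -0.567, 0.231] pointing down, gripper open.
Joint ranges: [-2.91, 2.91], [-0.3, 2.13], [-1.5, 1.42], [0.17, 2.43], [-1.26, 4.41], [0.16, 1.93], [-2.52, 2.52]. Speed limits (rad/s): [1.89, 1.89, 2.39, 2.39, 3.01, 3.01, 3.01].

INTERFACE

Orientations are given as [roll, pitch, yaw] about the fixed x, y, z axes, in that order (R = Rz(yaw) Ry(pitch) Rx(roll)).
In Python, from workcell import telemetry, imaging, ticket gives the robot as it stands.
- The arm moves only by the tool carry_out, never from a script. Its argument "series" is a list of rows, each a list of 7 numbers: the shift along the tool's x, y, z in m, then the turn, a rotation vector about the tool's x, y, z in rad, then the closure in counts, from 0 (fully open) to 255 (shut). In form: [[tx, ty, tz, ax, ay, az, jaw], ...]. A call has 1 to 10 rows; each row is the pose to reach, as a shift and turn from the pose commanded when the call began, along the tool's axes at that moment; what a row does not reach only later rows make up. A row lasts 1/8 s, in which the tool goes at most 62.5 mm and 10.7 degrees, less where a joint would pass 70% of its speed; a pose out of reach is approached as far as the arm can. A call with a gripper value outside its range is refused whole. The fingers move at their own pace and stop on an object; "force" is the grip in N (left out, the last holds). Time passes only in rows, so rows that repeat a pose let the fingers close. It gives the time, the measured TCP pose, the force and the opening at its end, in the units of the state.
- telemetry.observe(): the state, without advancing time (a new reading comes with each control period).
- imaging.grab_frame(name): name is "scene" or "top"; returns (picture, depth): 400x640x3 uint8, blue, green, red; 400x640 float32, m along the optical axis (not along the pixel's ray), 0 where there is no reading.
- imaging.camera_info(name): a dict with "mtx" (3x3 intrinsics, pixels), "extrinsics" (4x4, takes a point from camera to world coordinates). Camera axes: x right, y down, z forward; pixel columns grow to the right and rows downward; lengths in m; the calibration is good to about 2 mm. A picture is of the moment at which its call begins. camera_info takes no time and is no camera call.
- ticket.job_done(): hands the job in, once; it reports no verdict.
The state is a dict: "clock": time; "qpos": joint angles; "qd": joint speeds; "joint_efforts": joint torques, N m; "position": TCP position; "tool_rot": TCP orientation; "force": force on the tool from outside, world axes, zero at the start; "moment": the same for the moment, N m; "grip_width": finger opening in m.
Only numpy, scipy, OpenCV 4.12 (cv2) and the standard library are available. Lean on these libraries where they do the work, as an engineer would, in place of code of your own. Each camera call takes 0.05 s, during which the arm holds its last target.

## Working session

There is one attempt and no reset: what is moved stays moved. The work goes in short steps, Python scripts to look and compute and a tool call to move; the robot and the scene stay as the last step left them, time stands still between calls to the robot, and variables do not carry over. Pictures are saved under pics/ and viewed, and the job is handed in when it is done.

Besides the shell and the picture viewer there is one more tool, called as name(argument=value, ...) on one line, values as JSON. carry_out: Moves the arm, as the interface text tells. Its arguments: {"type":"object","properties":{"series":{"type":"array"},"force":{"type":"number"}},"required":["series"]}

```bash
mkdir -p pics; ls
python3 - <<'E'
from workcell import telemetry, imaging
import cv2,numpy as np
print(telemetry.observe())
for n in("scene","top"):
    p,d=imaging.grab_frame(n); cv2.imwrite(f"pics/{n}0.png",p); np.save(f"{n}0.npy",d)
    print(n,imaging.camera_info(n))
E
```

```text
pics
{'clock': 0.0, 'qpos': array([ 1.06578989,  0.52200518, -0.03632428,  1.59996666,  0.02122172,
        1.02110086, -0.1127867 ]), 'qd': array([ 0.00032115, -0.0010456 , -0.0007019 ,  0.00023402, -0.00028078,
       -0.00027624, -0.00012294]), 'joint_efforts': array([-1.65227789e-04, -9.27116847e+01,  1.97999910e+00, -3.69929731e+01,
        1.79258821e-02,  8.17714288e-03, -4.68872429e-05]), 'position': array([ 0.26309913, -0.56657547,  0.23074608]), 'tool_rot': array([-3.14050250e+00,  9.72190313e-05,  4.34817725e-01]), 'force': array([-0.26251011,  0.03956969,  0.11740084]), 'moment': array([0.02617265, 0.02109189, 0.02374424]), 'grip_width': 0.08546830238943502}
scene {'mtx': array([[377.45147212,   0.        , 318.98104651],
       [  0.        , 377.45147212, 194.73307131],
       [  0.        ,   0.        ,   1.        ]]), 'extrinsics': array([[-0.72236955,  0.471033  , -0.50627082,  1.05246644],
       [ 0.69145381,  0.48291798, -0.53729122,  0.50427022],
       [-0.00859461, -0.7381857 , -0.67454281,  0.81327894],
       [ 0.        ,  0.        ,  0.        ,  1.        ]])}
top {'mtx': array([[376.84489577,   0.        , 318.16553188],
       [  0.        , 376.84489577, 210.55590489],
       [  0.        ,   0.        ,   1.        ]]), 'extrinsics': array([[-1.67557381e-02, -9.98385876e-01,  5.42668169e-02,
         4.20286436e-01],
       [-9.99859607e-01,  1.67370189e-02, -7.99428206e-04,
        -6.41916084e-02],
       [-1.10126908e-04, -5.42725932e-02, -9.98526151e-01,
         1.17745035e+00],
       [ 0.00000000e+00,  0.00000000e+00,  0.00000000e+00,
         1.00000000e+00]])}
```

View pics/scene0.png

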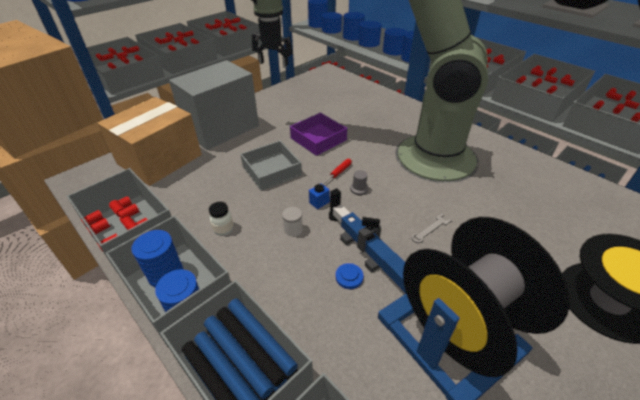

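View pics/top0.png

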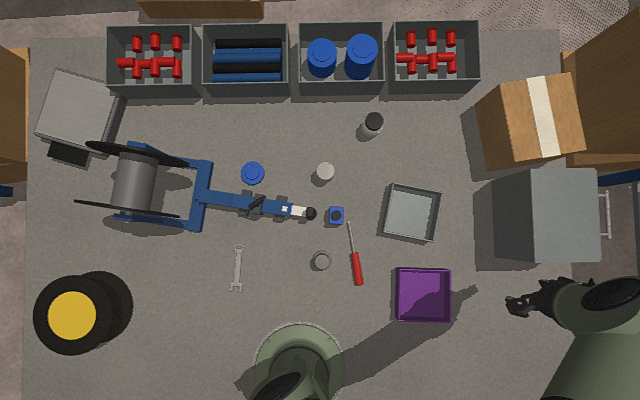

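The scene shows the blue housing at about top (336,215), scene (319,195), directly in front of the black handle post (top 311,213). The grey bin is at top (410,212) and the purple look-alike at (423,295). The tin is at (325,172), the hub at (321,261), and the cap at (252,173). I'll crop in and measure next.

```bash
cat > h.py <<'E'
import numpy as np,cv2
from workcell import imaging
C={n:imaging.camera_info(n) for n in("scene","top")}
def ray(n,u,v,z):
    K=C[n]["mtx"];E=C[n]["extrinsics"]
    d=E[:3,:3]@np.linalg.inv(K)@np.array([u,v,1.]);o=E[:3,3]
    return o+d*(z-o[2])/d[2]
def proj(n,P):
    E=np.linalg.inv(C[n]["extrinsics"]);c=E[:3,:3]@np.asarray(P)+E[:3,3];q=C[n]["mtx"]@c
    return q[:2]/q[2]
def pts(n,d):
    v,u=np.mgrid[0:400,0:640];K=C[n]["mtx"];E=C[n]["extrinsics"]
    c=np.stack([(u-K[0,2])/K[0,0]*d,(v-K[1,2])/K[1,1]*d,d],-1)
    return c@E[:3,:3].T+E[:3,3]
E
python3 - <<'E'
import cv2
p=cv2.imread("pics/top0.png")
cv2.imwrite("pics/c1.png",cv2.resize(p[160:280,225:385],None,fx=5,fy=5,interpolation=cv2.INTER_CUBIC))
cv2.imwrite("pics/c2.png",cv2.resize(p[140:340,330:470],None,fx=3,fy=3,interpolation=cv2.INTER_CUBIC))
p=cv2.imread("pics/scene0.png")
cv2.imwrite("pics/c3.png",cv2.resize(p[130:290,230:430],None,fx=4,fy=3.7,interpolation=cv2.INTER_CUBIC))
E
```

```text
(no output)
```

View pics/c1.png

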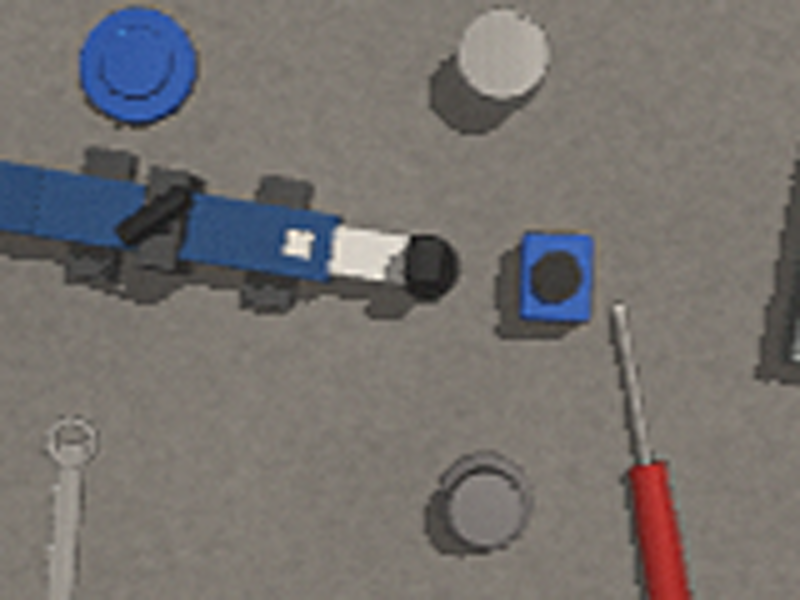

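View pics/c3.png

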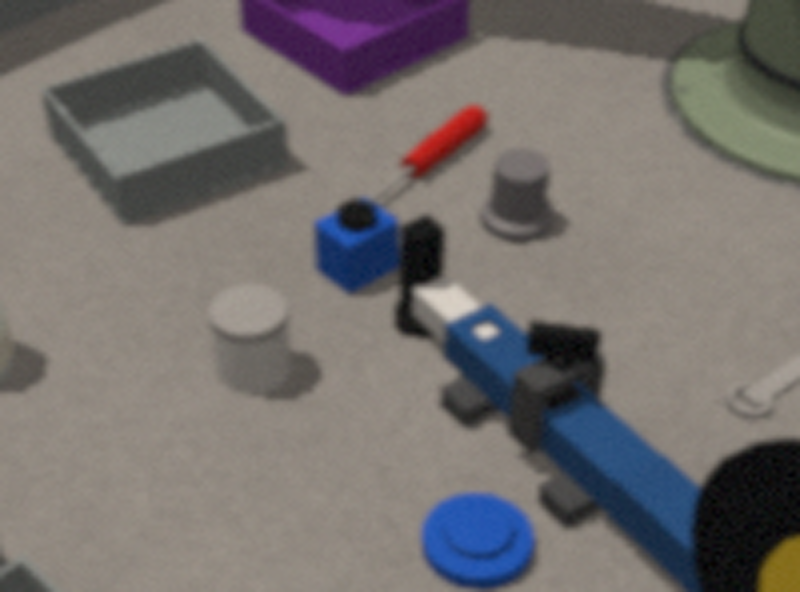

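Run:
```python
from h import *
p=cv2.imread("pics/top0.png");d=np.load("top0.npy");P=pts("top",d)
hsv=cv2.cvtColor(p,cv2.COLOR_BGR2HSV)
print("bench z",np.median(P[235:250,270:300,2]))
def blob(m,box):
    u0,v0,u1,v1=box;k=np.zeros_like(m);k[v0:v1,u0:u1]=m[v0:v1,u0:u1]
    n,l,s,c=cv2.connectedComponentsWithStats(k)
    i=1+np.argmax(s[1:,4]);return (l==i).astype(np.uint8)
blue=cv2.inRange(hsv,(100,120,60),(125,255,255))
Z=P[...,2]
# housing
for nm,box in dict(housing=(322,200,350,230),tin=(310,160,340,190),hub=(308,248,336,275),post=(300,200,320,224),knob=(240,190,270,215)).items():
    u0,v0,u1,v1=box; q=P[v0:v1,u0:u1].reshape(-1,3); print(nm,"zmax",np.round(np.percentile(q[:,2],[90,97,99.5]),3))
m=blob(blue,(322,200,350,230)); m2=cv2.morphologyEx(m,cv2.MORPH_CLOSE,np.ones((9,9)))
c=max(cv2.findContours(m2,0,1)[0],key=cv2.contourArea); r=cv2.minAreaRect(c);b=cv2.boxPoints(r)
W=np.array([ray("top",*x,.056) for x in b]);print("housing ctr",W.mean(0),"edges",[ (np.linalg.norm(W[(i+1)%4]-W[i]).round(4),np.degrees(np.arctan2(*(W[(i+1)%4]-W[i])[[1,0]])).round(1)) for i in range(2)])
dark=cv2.inRange(hsv,(0,0,0),(180,255,62))
m=blob(dark,(327,205,346,225));M=cv2.moments(m,True);print("spigot",M['m00'],ray("top",M['m10']/M['m00'],M['m01']/M['m00'],.066))
# depth-height slices
def sl(nm,box,z0,z1,zp):
    u0,v0,u1,v1=box;k=np.zeros(Z.shape,np.uint8);k[v0:v1,u0:u1]=((Z>z0)&(Z<z1))[v0:v1,u0:u1]
    if k.sum()<4: print(nm,"none");return
    k=blob(k,box);c=max(cv2.findContours(k,0,1)[0],key=cv2.contourArea);
    v,u=np.nonzero(k);w=np.array([ray("top",a,b_,zp) for a,b_ in zip(u,v)])
    mu=w.mean(0);ev,V=np.linalg.eigh(np.cov((w-mu)[:,:2].T))
    print(nm,k.sum(),"px",u.mean().round(1),v.mean().round(1),mu.round(4),"std",np.sqrt(ev).round(4),"ang",np.degrees(np.arctan2(V[1,1],V[0,1])).round(1))
sl("house top",(322,200,350,230),.05,.075,.058)
sl("tin",(310,160,340,190),.055,.08,.068)
sl("hub",(308,248,336,275),.05,.08,.064)
sl("post",(300,200,320,224),.085,.12,.105)
sl("knob",(240,190,270,215),.105,.14,.124)
sl("sleeve",(205,185,300,220),.05,.066,.058)
sl("sleeve1",(265,185,292,220),.05,.066,.058)
sl("bin rim",(375,175,450,250),.045,.065,.055)
k=((Z>.04)&(Z<.07)).astype(np.uint8);k=blob(k,(375,175,450,250));c=max(cv2.findContours(k,0,1)[0],key=cv2.contourArea)
b=cv2.boxPoints(cv2.minAreaRect(c));W=np.array([ray("top",*x,.055) for x in b]);print("bin",b.round(1).tolist(),W.mean(0),[ (np.linalg.norm(W[(i+1)%4]-W[i]).round(4),np.degrees(np.arctan2(*(W[(i+1)%4]-W[i])[[1,0]])).round(1)) for i in range(2)])
for nm,a,z in(("lockhole",(284.6,208.6),.058),("drivertip",(348.5,221),.005),("cap",(252.5,173),.02),("mouth mid",(291,209.5),.058),("jar",(373,121),.085)):print(nm,ray("top",*a,z).round(4))
```

```text
bench z 0.000974858433649306
housing zmax [0.063 0.068 0.071]
tin zmax [0.069 0.072 0.073]
hub zmax [0.065 0.068 1.177]
post zmax [0.105 0.107 0.109]
knob zmax [0.118 0.126 0.129]
housing ctr [ 0.46714212 -0.1164889   0.056     ] edges [(np.float64(0.0388), np.float64(-91.0)), (np.float64(0.0477), np.float64(178.8))]
spigot 43.0 [ 0.46688875 -0.11688401  0.066     ]
house top 239 px 336.2 215.0 [ 0.4671 -0.1186  0.058 ] std [0.0121 0.0147] ang 168.9
tin 269 px 325.3 170.5 [ 0.5991 -0.0883  0.068 ] std [0.0137 0.0139] ang -171.2
hub 177 px 321.9 261.1 [ 0.332  -0.0736  0.064 ] std [0.0109 0.0112] ang 178.9
post 72 px 309.6 211.6 [ 0.476  -0.0407  0.105 ] std [0.0063 0.0076] ang 177.8
knob 84 px 255.6 202.6 [0.5028 0.11   0.124 ] std [0.0042 0.0132] ang 122.9
sleeve 635 px 227.8 198.9 [0.5206 0.2035 0.058 ] std [0.0117 0.0412] ang 80.2
sleeve1 364 px 277.9 207.0 [0.4937 0.0546 0.058 ] std [0.0115 0.0235] ang 77.2
bin rim 423 px 414.3 211.3 [ 0.4745 -0.3518  0.055 ] std [0.0593 0.0617] ang 79.2
bin [[381.79998779296875, 231.8000030517578], [391.8999938964844, 181.39999389648438], [443.79998779296875, 191.8000030517578], [433.79998779296875, 242.1999969482422]] [ 0.4732167  -0.34736427  0.055     ] [(np.float64(0.154), np.float64(-12.8)), (np.float64(0.1581), np.float64(-102.4))]
lockhole [0.4886 0.0347 0.058 ]
drivertip [ 0.4499 -0.1589  0.005 ]
cap [0.6029 0.136  0.02  ]
mouth mid [0.4856 0.0157 0.058 ]
jar [ 0.7407 -0.2307  0.085 ]
```

View pics/c2.png

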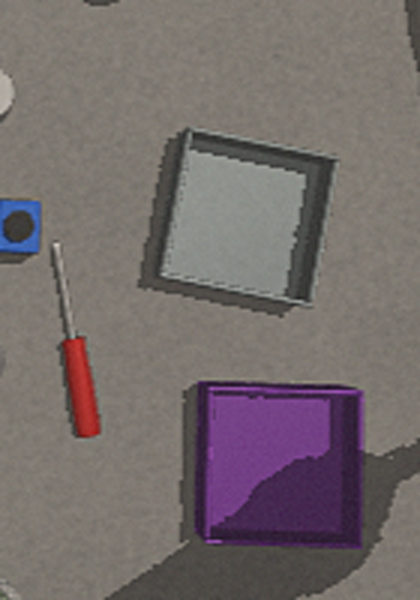

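```bash
cat >> h.py <<'E'
from scipy.spatial.transform import Rotation as Ro
from workcell import telemetry
def rel(target,yaw,verbose=True):
    s=telemetry.observe();R=Ro.from_euler('xyz',s["tool_rot"])
    Rt=Ro.from_euler('xyz',[np.pi,0,yaw])
    t=R.inv().apply(np.array(target)-s["position"]);r=(R.inv()*Rt).as_rotvec()
    print("t",t.round(4),"r",r.round(4),"n",np.linalg.norm(t).round(3))
def st():
    s=telemetry.observe();print(round(s["clock"],2),"q",s["qpos"].round(2),"p",s["position"].round(4),"rot",s["tool_rot"].round(3),"F",s["force"].round(1),"M",s["moment"].round(2),"w",round(s["grip_width"],4))
E
python3 - <<'E'
from h import *
P=pts("top",np.load("top0.npy"))
for a in((500,250),(500,180),(550,215),(520,265),(425,295)):print(a,P[a[1],a[0]].round(3))
for n,X in dict(knob=(.503,.110,.124),post=(.476,-.041,.105),spig=(.467,-.117,.066),bin=(.473,-.347,.055),tin=(.599,-.088,.068),lock=(.489,.034,.058)).items():print(n,proj("scene",X).round(1))
for y in(1.5708,-1.5708):rel((.30,-.35,.231),y)
E
```

```text
(500, 250) [ 0.354 -0.608  0.043]
(500, 180) [ 0.563 -0.61   0.058]
(550, 215) [ 0.451 -0.654  0.22 ]
(520, 265) [ 0.305 -0.687  0.003]
(425, 295) [ 0.218 -0.389  0.006]
knob [370.5 218.3]
post [335.1 190.5]
spig [318.9 186.7]
bin [270.1 157.6]
tin [291.8 212.9]
lock [350.8 218.2]
t [ 0.1247 -0.1809 -0.    ] r [-9.000e-04 -5.000e-04 -1.136e+00] n 0.22
t [ 0.1247 -0.1809 -0.    ] r [-6.0000e-04  1.0000e-03  2.0056e+00] n 0.22
```

Candidates: the part to bin is the blue housing (336,215), not the tin (325,172) or hub (321,261). The blue cap (252,173) and the blue stock in the trays also look similar. The bin is the grey one (410,212), not the purple one (423,295). The crops confirm this, and the scene view agrees with the positions to about 2 px. First reach:

carry_out(series=[[0.06,-0.09,0,0,0,-0.3,0],[0.09,-0.14,0,0,0,-0.5,0],[0.125,-0.18,0,0,0,-0.7,0],[0.125,-0.18,0,0,0,-0.9,0],[0.125,-0.18,0,0,0,-1.136,0],[0.125,-0.18,0,0,0,-1.136,0],[0.125,-0.18,0,0,0,-1.136,0]], force=40)

```text
clock: 0.98
position: [0.3006, -0.3509, 0.2312]
tool_rot: [-3.141, -0.0, 1.57]
force: [-0.2, 0.1, -0.7]
grip_width: 0.0852
```

Run:
```python
from h import *
st();rel((.467,-.117,.2),1.5708);rel((.467,-.117,.016),1.5708)
```

```text
0.97 q [ 1.02  0.28 -0.34  2.    0.12  0.88  0.61] p [ 0.3006 -0.3509  0.2312] rot [-3.141 -0.     1.57 ] F [-0.2  0.1 -0.7] M [-0.04  0.01 -0.08] w 0.0852
t [0.234  0.1662 0.0312] r [-0.0001 -0.0003 -0.0007] n 0.289
t [0.234  0.1663 0.2152] r [-0.0001 -0.0003 -0.0007] n 0.359
```

carry_out(series=[[0.05,0.035,0,0,0,0,0],[0.1,0.07,0.01,0,0,0,0],[0.15,0.105,0.02,0,0,0,0],[0.2,0.14,0.03,0,0,0,0],[0.234,0.166,0.04,0,0,0,0],[0.234,0.166,0.08,0,0,0,0],[0.234,0.166,0.1,0,0,0,0],[0.234,0.166,0.1,0,0,0,0]])

```text
clock: 1.98
position: [0.466, -0.1167, 0.1302]
tool_rot: [-3.139, -0.001, 1.567]
force: [-0.2, -0.4, 0.5]
grip_width: 0.0852
```

Run:
```python
from h import *
st();rel((.467,-.117,.016),1.5708)
p,_=imaging.grab_frame("scene");cv2.imwrite("pics/s1.png",cv2.resize(p[60:290,180:430],None,fx=3,fy=2.6,interpolation=cv2.INTER_CUBIC))
```

```text
1.98 q [ 0.45  0.47 -0.42  2.05  0.3   0.68 -0.17] p [ 0.466  -0.1167  0.1302] rot [-3.139e+00 -1.000e-03  1.567e+00] F [-0.2 -0.4  0.5] M [-0.01 -0.05 -0.02] w 0.0852
t [-0.0003  0.0013  0.1142] r [-0.0027 -0.0006 -0.0034] n 0.114
```

View pics/s1.png

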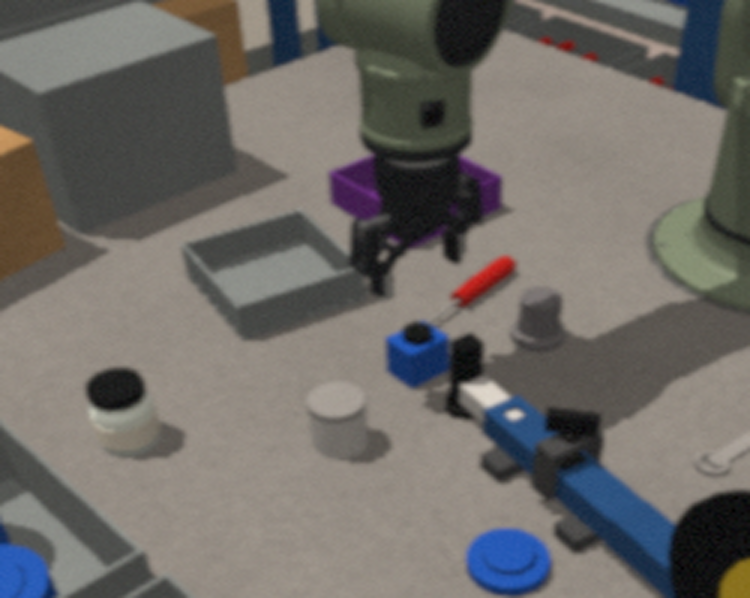

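The gripper hangs directly over the housing (crop 415,350), with its jaws spanning x and the tin and hub clear. Descending now.

carry_out(series=[[0,0.001,0.04,0,0,-0.003,0],[0,0.001,0.08,0,0,-0.003,0],[0,0.001,0.105,0,0,-0.003,0],[0,0.001,0.114,0,0,-0.003,0],[0,0.001,0.114,0,0,-0.003,0],[0,0.001,0.114,0,0,-0.003,120],[0,0.001,0.114,0,0,-0.003,255],[0,0.001,0.114,0,0,-0.003,255],[0,0.001,0.114,0,0,-0.003,255],[0,0.001,0.114,0,0,-0.003,255]], force=40)

```text
clock: 3.28
position: [0.4683, -0.1172, 0.0183]
tool_rot: [3.14, 0.001, 1.573]
force: [-2.3, 0.6, 14.8]
grip_width: 0.052
```

Run:
```python
from h import *
st()
```

```text
3.27 q [ 0.34  0.67 -0.29  2.1   0.44  0.43 -0.29] p [ 0.4683 -0.1172  0.0183] rot [3.140e+00 1.000e-03 1.573e+00] F [-2.3  0.6 14.8] M [ 0.05  0.7  -0.15] w 0.052
```

Gripped at 52.0 mm. Now I lift it, carry it over the bin at height, and stop above.

carry_out(series=[[0,0,-0.05,0,0,0,255],[0,0,-0.1,0,0,0,255],[-0.04,0,-0.12,0,0,0,255],[-0.09,0.002,-0.12,0,0,0,255],[-0.14,0.004,-0.12,0,0,0,255],[-0.19,0.005,-0.12,0,0,0,255],[-0.23,0.005,-0.12,0,0,0,255],[-0.23,0.005,-0.12,0,0,0,255],[-0.23,0.005,-0.12,0,0,0,255]])

```text
clock: 4.4
position: [0.4734, -0.3464, 0.1375]
tool_rot: [3.142, -0.0, 1.574]
force: [1.6, 0.5, -1.2]
grip_width: 0.0519
```

Run:
```python
from h import *
st();rel((.473,-.347,.022),1.5708)
for n in("scene","top"):
  p,_=imaging.grab_frame(n);cv2.imwrite(f"pics/{n}2.png",p)
```

```text
4.4 q [ 0.81  0.6  -0.4   1.77  0.3   0.83  0.27] p [ 0.4734 -0.3464  0.1375] rot [ 3.142 -0.     1.574] F [ 1.6  0.5 -1.2] M [ 0.    0.01 -0.04] w 0.0519
t [-0.0007 -0.0004  0.1155] r [ 0.     -0.0005  0.003 ] n 0.115
```

View pics/scene2.png

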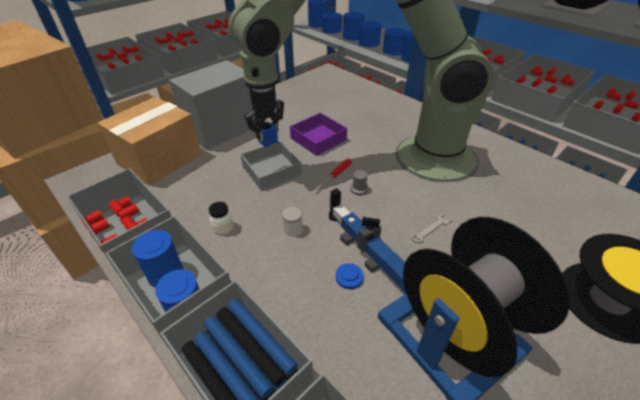

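View pics/top2.png

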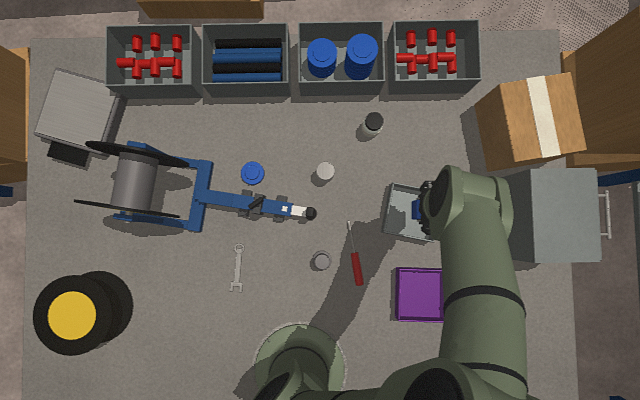

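The blue housing is held upright above the grey bin (scene 269,133; top 417,210). The driver, tin and hub haven't moved. Lowering and releasing.

carry_out(series=[[0,0,0.05,0,0,0,255],[0,0,0.09,0,0,0,255],[0,0,0.108,0,0,0,255],[0,0,0.114,0,0,0,255],[0,0,0.114,0,0,0,255],[0,0,0.114,0,0,0,100],[0,0,0.114,0,0,0,60],[0,0,0.114,0,0,0,30],[0,0,0.114,0,0,0,30]])

```text
clock: 5.62
position: [0.4736, -0.347, 0.0235]
tool_rot: [3.141, 0.0, 1.574]
force: [-0.0, 0.2, 0.3]
grip_width: 0.0755
```

Run:
```python
from h import *
st()
```

```text
5.62 q [ 0.76  0.77 -0.33  1.82  0.4   0.62  0.19] p [ 0.4736 -0.347   0.0235] rot [3.141 0.    1.574] F [-0.   0.2  0.3] M [-0.06 -0.04 -0.05] w 0.0755
```

carry_out(series=[[0,0,-0.05,0,0,0,30],[0,0,-0.11,0,0,0,30],[0.03,0,-0.16,0,0,-0.1,30],[0.08,0,-0.17,0,0,-0.28,30],[0.13,0,-0.17,0,0,-0.46,30],[0.18,0,-0.17,0,0,-0.64,30],[0.23,0,-0.17,0,0,-0.82,30],[0.27,0,-0.17,0,0,-1.0,40],[0.3,0,-0.17,0,0,-1.18,60],[0.306,0.001,-0.17,0,0,-1.36,80]])

```text
clock: 6.88
position: [0.4736, -0.0389, 0.1936]
tool_rot: [3.141, 0.001, 2.943]
force: [-0.5, -0.1, 0.0]
grip_width: 0.0587
```

Run:
```python
from h import *
st();rel((.476,-.041,.063),2.965)
for n in("scene","top"):
  p,_=imaging.grab_frame(n);cv2.imwrite(f"pics/{n}3.png",p)
```

```text
6.88 q [ 0.62  0.45 -0.85  1.99  0.43  0.89  0.91] p [ 0.4736 -0.0389  0.1936] rot [3.141e+00 1.000e-03 2.943e+00] F [-0.5 -0.1  0. ] M [-0.05  0.06 -0.02] w 0.0587
t [-0.0027 -0.0016  0.1306] r [ 0.0002  0.0006 -0.0224] n 0.131
```

View pics/scene3.png

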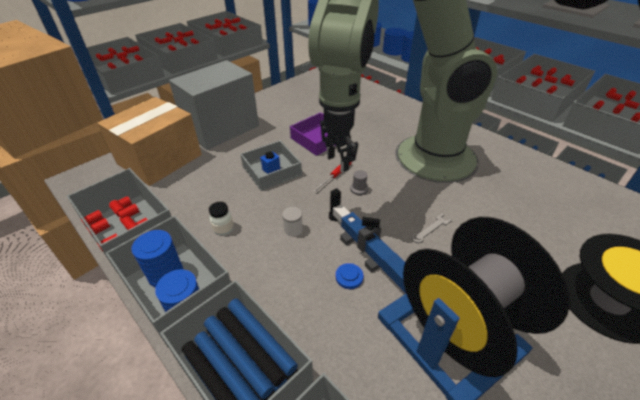

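View pics/top3.png

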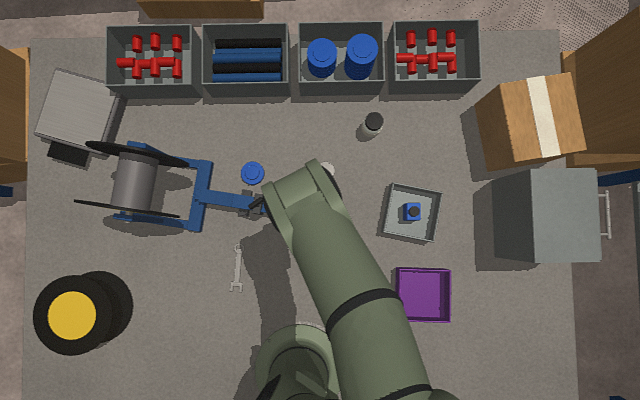

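The housing stands upright at the centre of the grey bin (top 412,212; scene 270,162). Now the handle.

carry_out(series=[[-0.003,-0.0015,0.03,0,0,-0.022,80],[-0.003,-0.0015,0.07,0,0,-0.022,80],[-0.003,-0.0015,0.1,0,0,-0.022,80],[-0.003,-0.0015,0.12,0,0,-0.022,80],[-0.003,-0.0015,0.128,0,0,-0.022,80],[-0.003,-0.0015,0.128,0,0,-0.022,80]])

```text
clock: 7.72
position: [0.4762, -0.0433, 0.0653]
tool_rot: [-3.141, -0.0, 2.954]
force: [1.4, -0.8, 0.1]
grip_width: 0.0586
```

Run:
```python
from h import *
st()
p,_=imaging.grab_frame("scene");cv2.imwrite("pics/s4.png",cv2.resize(p[100:270,270:430],None,fx=4,fy=3.5,interpolation=cv2.INTER_CUBIC))
```

```text
7.72 q [ 0.48  0.65 -0.68  2.08  0.68  0.65  0.71] p [ 0.4762 -0.0433  0.0653] rot [-3.141 -0.     2.954] F [ 1.4 -0.8  0.1] M [-0.02 -0.06 -0.02] w 0.0586
```

View pics/s4.png

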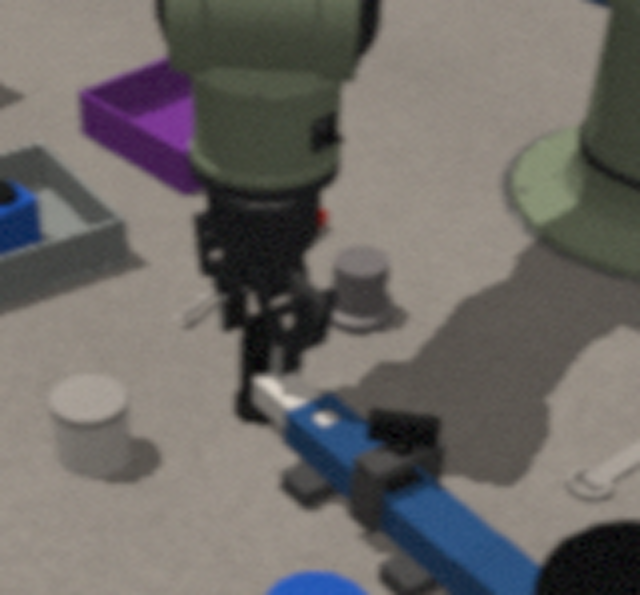

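The fingers straddle the black post (crop 260,360). Gripping, then drawing along tool -y (the stand's -y).

carry_out(series=[[0,0,0,0,0,-0.01,160],[0,0,0,0,0,-0.01,255],[0,0,0,0,0,-0.01,255],[0,0,0,0,0,-0.01,255],[0,-0.01,0,0,0,-0.01,255],[0,-0.025,0,0,0,-0.01,255],[0,-0.04,0,0,0,-0.01,255],[0,-0.055,0,0,0,-0.01,255],[0,-0.065,0,0,0,-0.01,255],[0,-0.075,0,0,0,-0.01,255]], force=40)

```text
clock: 9.02
position: [0.4635, -0.1161, 0.066]
tool_rot: [3.14, 0.002, 2.966]
force: [5.3, 6.1, 2.5]
grip_width: 0.0216
```

Run:
```python
from h import *
st();k=np.array([.503,.110]);s=telemetry.observe()["position"][:2];print("leg est",np.dot(s-k,[-.1754,-.9845])-.135)
```

```text
9.03 q [ 0.64  0.65 -0.69  2.08  0.68  0.65  0.88] p [ 0.4635 -0.1161  0.066 ] rot [3.140e+00 2.000e-03 2.966e+00] F [5.3 6.1 2.5] M [ 1.15 -0.83 -0.12] w 0.0216
leg est 0.09454561709102738
```

carry_out(series=[[0,-0.004,0,0,0,0,255],[0,-0.008,0,0,0,0,255],[0,-0.011,0,0,0,0,255],[0,-0.013,0,0,0,0,255],[0,-0.015,0,0,0,0,255],[0,-0.016,0,0,0,0,255],[0,-0.017,0,0,0,0,255],[0,-0.018,0,0,0,0,255]])

```text
clock: 10.02
position: [0.4603, -0.1338, 0.0659]
tool_rot: [3.14, 0.002, 2.966]
force: [3.9, 8.7, 5.8]
grip_width: 0.0215
```

Run:
```python
from h import *
st();k=np.array([.503,.110]);s=telemetry.observe()["position"][:2];print("leg est",np.dot(s-k,[-.1754,-.9845])-.135)
p,_=imaging.grab_frame("scene");cv2.imwrite("pics/s5.png",cv2.resize(p[130:250,270:400],None,fx=6,fy=5,interpolation=cv2.INTER_CUBIC))
```

```text
10.03 q [ 0.67  0.65 -0.69  2.08  0.68  0.65  0.92] p [ 0.4603 -0.1338  0.0659] rot [3.140e+00 2.000e-03 2.966e+00] F [3.9 8.7 5.8] M [ 1.62 -0.7  -0.07] w 0.0215
leg est 0.11252224194187174
```

View pics/s5.png

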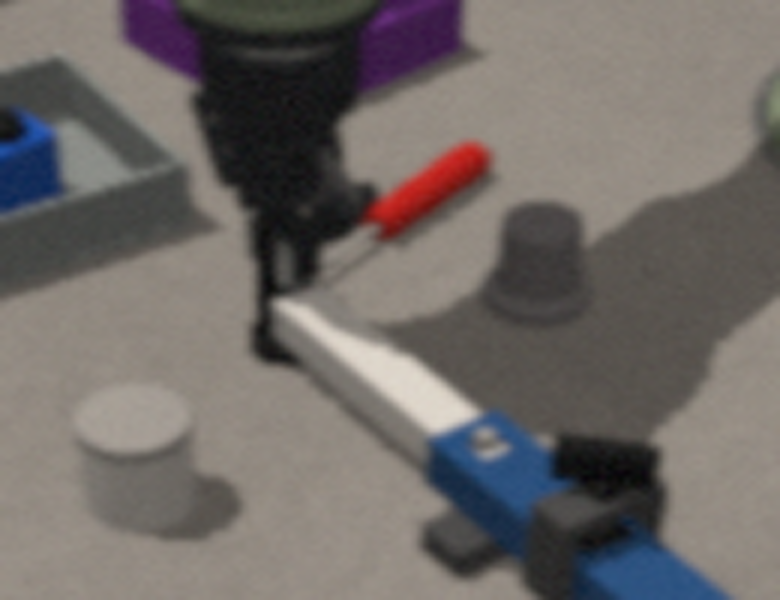

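A grey disc now shows in the hole (crop 487,440). I'll test the lock with small tugs both ways.

carry_out(series=[[0,-0.002,0,0,0,0,255],[0,-0.004,0,0,0,0,255],[0,-0.004,0,0,0,0,255]])

```text
clock: 10.45
position: [0.4603, -0.134, 0.0659]
tool_rot: [3.136, 0.003, 2.969]
force: [5.7, 30.6, 3.0]
grip_width: 0.0215
```

carry_out(series=[[0,0.003,0,0,0,0,255],[0,0.007,0,0,0,0,255],[0,0.009,0,0,0,0,255],[0,0.009,0,0,0,0,255]])

```text
clock: 10.95
position: [0.461, -0.1299, 0.066]
tool_rot: [-3.141, 0.002, 2.965]
force: [3.7, -2.1, 6.5]
grip_width: 0.0215
```

carry_out(series=[[0,0.002,0,0,0,0,255],[0,0.004,0,0,0,0,255],[0,0.004,0,0,0,0,255]])

```text
clock: 11.32
position: [0.4615, -0.1269, 0.0659]
tool_rot: [-3.14, 0.002, 2.965]
force: [2.2, -7.8, 8.4]
grip_width: 0.0215
```

Run:
```python
from h import *
st()
p,_=imaging.grab_frame("scene");cv2.imwrite("pics/s6.png",cv2.resize(p[195:235,330:390],None,fx=12,fy=12,interpolation=cv2.INTER_CUBIC))
```

```text
11.32 q [ 0.66  0.65 -0.68  2.08  0.68  0.65  0.9 ] p [ 0.4615 -0.1269  0.0659] rot [-3.140e+00  2.000e-03  2.965e+00] F [ 2.2 -7.8  8.4] M [-1.33 -0.45  0.03] w 0.0215
```

View pics/s6.png

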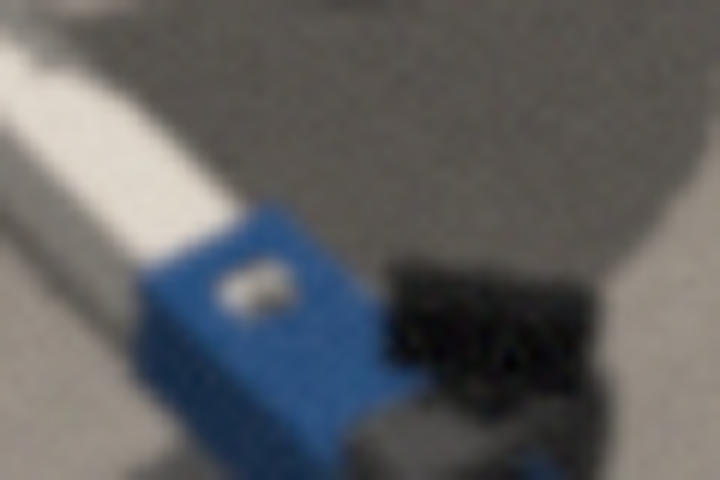

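The leg slid back about 7 mm with little force, so it is not locked. The 30 N was the end stop, 3.5 mm past the hole. I'll creep out to 0.110 (TCP y ≈ -0.1305) and dwell.

carry_out(series=[[0,-0.002,-0.001,0,0,0,255],[0,-0.004,-0.002,0,0,0,255],[0,-0.005,-0.002,0,0,0,255],[0,-0.005,-0.002,0,0,0,255]])

```text
clock: 11.88
position: [0.4607, -0.1305, 0.0664]
tool_rot: [3.14, 0.001, 2.965]
force: [17.5, 0.6, -43.7]
grip_width: 0.0214
```

carry_out(series=[[0,-0.0005,0,0,0,0,255],[0,-0.001,0,0,0,0,255],[0,-0.0015,0,0,0,0,255],[0,-0.0015,0,0,0,0,255],[0,-0.0015,0,0,0,0,255]])

```text
clock: 12.5
position: [0.4605, -0.1318, 0.0664]
tool_rot: [3.14, 0.001, 2.966]
force: [18.0, 0.4, -42.6]
grip_width: 0.0212
```

Run:
```python
from h import *
st()
p,_=imaging.grab_frame("scene");cv2.imwrite("pics/scene7.png",p);cv2.imwrite("pics/s7.png",cv2.resize(p[195:235,330:390],None,fx=12,fy=12,interpolation=cv2.INTER_CUBIC))
```

```text
12.5 q [ 0.67  0.65 -0.69  2.08  0.68  0.65  0.92] p [ 0.4605 -0.1318  0.0664] rot [3.140e+00 1.000e-03 2.966e+00] F [ 18.    0.4 -42.6] M [-0.26 -3.52 -0.15] w 0.0212
```

View pics/s7.png

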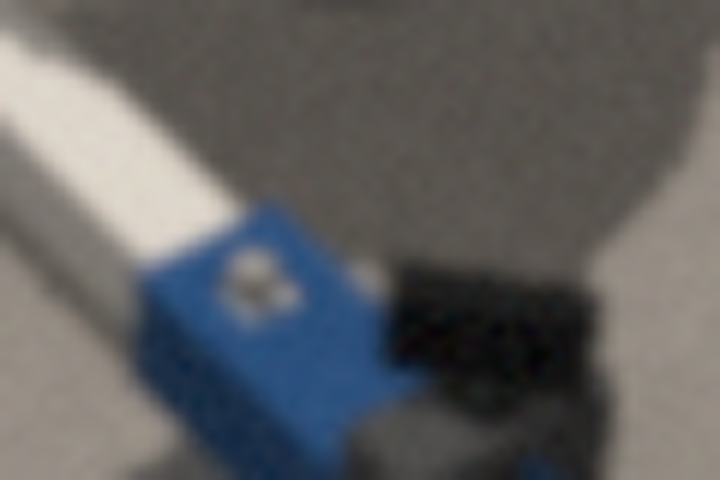

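A light top with a dark side below it now stands proud of the hole (crop 250,262), so the button looks up. I'll take off the vertical load and test again.

carry_out(series=[[0,0,0.001,0,0,0,255],[0,0,0.0017,0,0,0,255],[0,0.003,0.0017,0,0,0,255],[0,0.005,0.0017,0,0,0,255],[0,0.005,0.0017,0,0,0,255]])

```text
clock: 13.18
position: [0.4614, -0.1276, 0.0661]
tool_rot: [-3.141, 0.002, 2.965]
force: [3.3, -2.1, 3.5]
grip_width: 0.0219
```

Run:
```python
from h import *
st()
p,_=imaging.grab_frame("scene");cv2.imwrite("pics/scene8.png",p);cv2.imwrite("pics/s8.png",cv2.resize(p[195:235,330:390],None,fx=12,fy=12,interpolation=cv2.INTER_CUBIC))
```

```text
13.18 q [ 0.66  0.65 -0.68  2.08  0.68  0.65  0.9 ] p [ 0.4614 -0.1276  0.0661] rot [-3.141e+00  2.000e-03  2.965e+00] F [ 3.3 -2.1  3.5] M [-0.49 -0.82 -0.1 ] w 0.0219
```

View pics/s8.png

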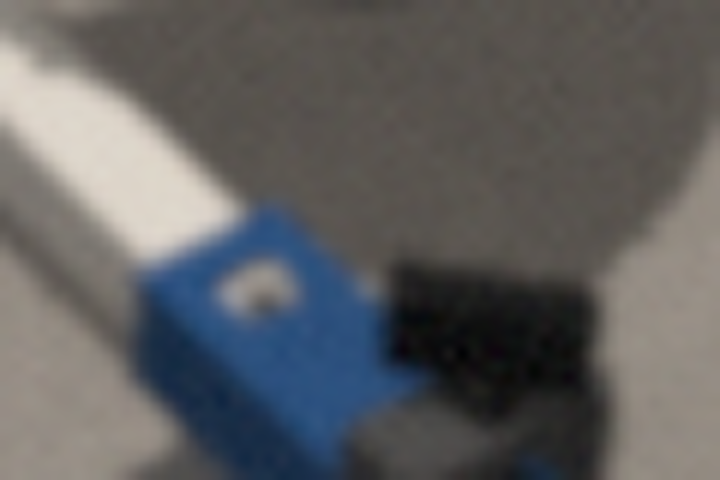

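carry_out(series=[[0,-0.002,0,0,0,0,255],[0,-0.0035,0,0,0,0,255],[0,-0.0045,0,0,0,0,255],[0,-0.005,0,0,0,0,255],[0,-0.005,0,0,0,0,255]], force=30)

```text
clock: 13.85
position: [0.4606, -0.1317, 0.0661]
tool_rot: [3.141, 0.002, 2.966]
force: [5.6, 3.1, 3.8]
grip_width: 0.0215
```

Run:
```python
from h import *
st()
p,_=imaging.grab_frame("scene");cv2.imwrite("pics/s9.png",cv2.resize(p[195:235,330:390],None,fx=12,fy=12,interpolation=cv2.INTER_CUBIC))
```

```text
13.85 q [ 0.67  0.65 -0.69  2.08  0.68  0.65  0.91] p [ 0.4606 -0.1317  0.0661] rot [3.141e+00 2.000e-03 2.966e+00] F [5.6 3.1 3.8] M [ 0.37 -0.94 -0.18] w 0.0215
```

View pics/s9.png

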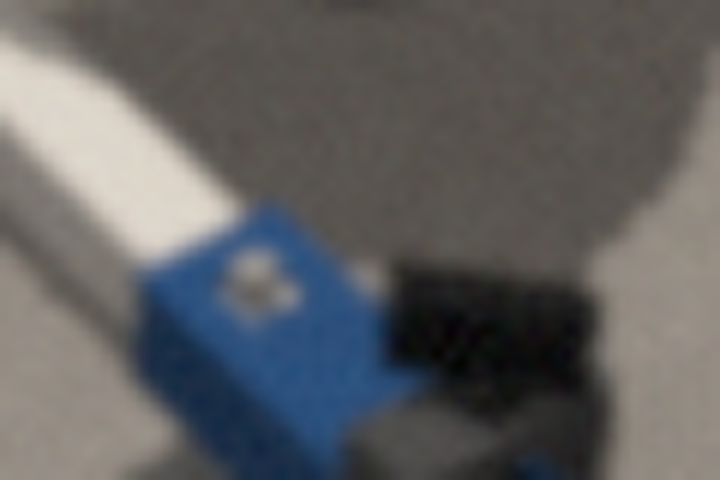

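The button top now sits about 2 px above the hole centre (crop 255,262). I'll open the jaws so nothing loads the leg, then look again.

carry_out(series=[[0,0,0,0,0,0,200],[0,0,0,0,0,0,130],[0,0,0,0,0,0,100],[0,0,0,0,0,0,100]])

```text
clock: 14.4
position: [0.4594, -0.1321, 0.0655]
tool_rot: [-3.141, -0.0, 2.966]
force: [-0.2, -0.7, 0.8]
grip_width: 0.0519
```

Run:
```python
from h import *
st()
a=cv2.imread("pics/scene0.png")
p,_=imaging.grab_frame("scene");cv2.imwrite("pics/scene10.png",p);cv2.imwrite("pics/s10.png",np.hstack([cv2.resize(x[195:235,330:365],None,fx=11,fy=11,interpolation=cv2.INTER_CUBIC) for x in(p,a)]))
h=np.array([.503,.110])+.078*np.array([-.1754,-.9845]);print([proj("scene",(*h,z)).round(1) for z in(.054,.058,.064)])
```

```text
14.4 q [ 0.67  0.65 -0.68  2.08  0.68  0.65  0.91] p [ 0.4594 -0.1321  0.0655] rot [-3.141 -0.     2.966] F [-0.2 -0.7  0.8] M [ 0.01 -0.02  0.05] w 0.0519
[array([350.5, 219.1]), array([350.5, 218.1]), array([350.6, 216.6])]
```

View pics/s10.png

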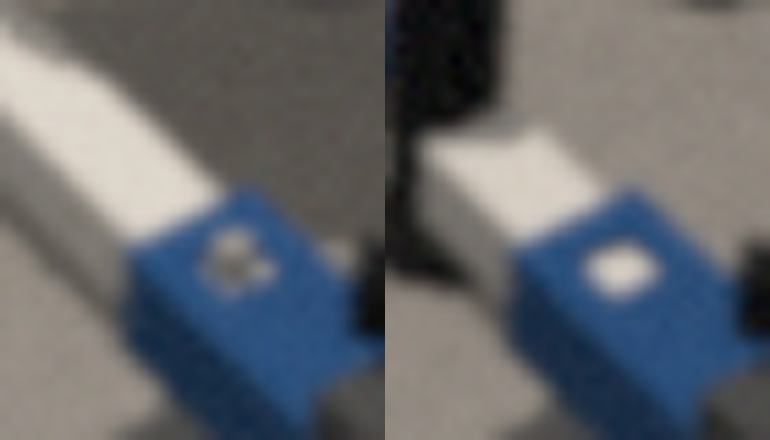

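The hole is wide (about 7 px) and the button inside is raised, so the slack could just be play in the lock. A firmer push-back will settle it.

carry_out(series=[[0,0,0,0,0,0,255],[0,0,0,0,0,0,255],[0,0,0,0,0,0,255],[0,0.003,0,0,0,0,255],[0,0.005,0,0,0,0,255],[0,0.007,0,0,0,0,255],[0,0.008,0,0,0,0,255],[0,0.008,0,0,0,0,255]], force=40)

```text
clock: 15.45
position: [0.4606, -0.1266, 0.0657]
tool_rot: [-3.138, -0.0, 2.964]
force: [-2.4, -16.9, 8.1]
grip_width: 0.0217
```

Run:
```python
from h import *
st()
a=cv2.imread("pics/scene10.png")
p,_=imaging.grab_frame("scene");cv2.imwrite("pics/scene11.png",p);cv2.imwrite("pics/s11.png",np.hstack([cv2.resize(x[195:235,330:365],None,fx=11,fy=11,interpolation=cv2.INTER_CUBIC) for x in(p,a)]))
```

```text
15.45 q [ 0.65  0.65 -0.68  2.08  0.68  0.65  0.9 ] p [ 0.4606 -0.1266  0.0657] rot [-3.138 -0.     2.964] F [ -2.4 -16.9   8.1] M [-2.65  0.51  0.16] w 0.0217
```

View pics/s11.png

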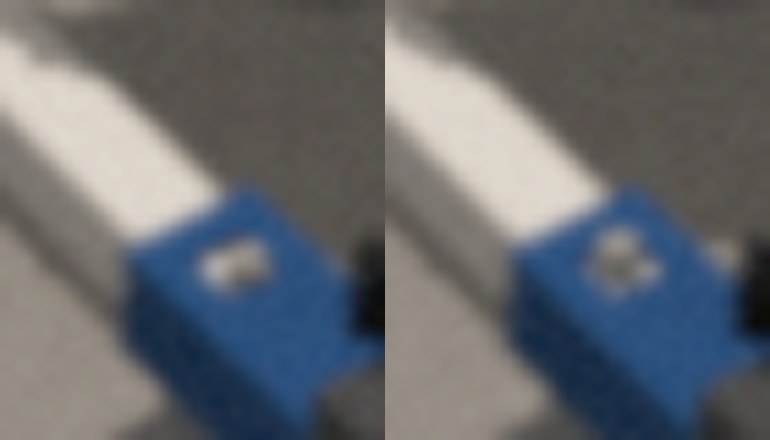

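The push met 17 N and stopped at the same spot as before (y ≈ -0.1267), so the leg is locked with about ±3.5 mm of play. I'll re-centre it at 0.110, let go and lift.

carry_out(series=[[0,-0.004,0,0,0,0,255],[0,-0.0065,0,0,0,0,255],[0,-0.0065,0,0,0,0,255],[0,-0.0065,0,0,0,0,180],[0,-0.0065,0,0,0,0,100],[0,-0.0065,0,0,0,0,80],[0,-0.0065,-0.03,0,0,0,80],[0,-0.0065,-0.08,0,0,0,80],[0,-0.0065,-0.14,0,0,0,80],[0,-0.0065,-0.14,0,0,0,80]])

```text
clock: 16.75
position: [0.4616, -0.1309, 0.209]
tool_rot: [-3.14, 0.006, 2.965]
force: [0.8, 0.2, -0.4]
grip_width: 0.0584
```

Run:
```python
from h import *
st();y=np.radians(123);rel((.503,.110,.2),y);rel((.503,.110,.096),y)
```

```text
16.75 q [ 0.83  0.43 -0.88  1.97  0.42  0.92  1.14] p [ 0.4616 -0.1309  0.209 ] rot [-3.14   0.006  2.965] F [ 0.8  0.2 -0.4] M [-0.02  0.03  0.02] w 0.0584
t [0.0015 0.2444 0.0087] r [0.0011 0.0059 0.8184] n 0.245
t [0.0021 0.2445 0.1127] r [0.0011 0.0059 0.8184] n 0.269
```

carry_out(series=[[0,0.04,0,0,0,0.14,80],[0,0.08,0,0,0,0.3,80],[0,0.12,0,0,0,0.46,80],[0,0.16,0.01,0,0.003,0.6,90],[0.001,0.2,0.02,0,0.006,0.72,100],[0.002,0.235,0.03,0,0.006,0.818,110],[0.002,0.244,0.04,0,0.006,0.818,110],[0.002,0.244,0.04,0,0.006,0.818,110]])

```text
clock: 17.75
position: [0.5, 0.11, 0.1646]
tool_rot: [-3.137, -0.006, 2.15]
force: [0.7, -1.1, -0.1]
grip_width: 0.0486
```

Run:
```python
from h import *
st();y=np.radians(123);rel((.503,.110,.096),y)
p,_=imaging.grab_frame("scene");cv2.imwrite("pics/s12.png",cv2.resize(p[80:290,250:450],None,fx=4,fy=2.8,interpolation=cv2.INTER_CUBIC))
p,_=imaging.grab_frame("top");cv2.imwrite("pics/top12.png",p)
```

```text
17.75 q [ 0.17  0.51 -0.66  1.93  0.4   0.85 -0.13] p [0.5    0.11   0.1646] rot [-3.137 -0.006  2.15 ] F [ 0.7 -1.1 -0.1] M [-0.03 -0.03  0.01] w 0.0486
t [-0.0021  0.0028  0.0685] r [-0.0041 -0.006   0.0032] n 0.069
```

View pics/s12.png

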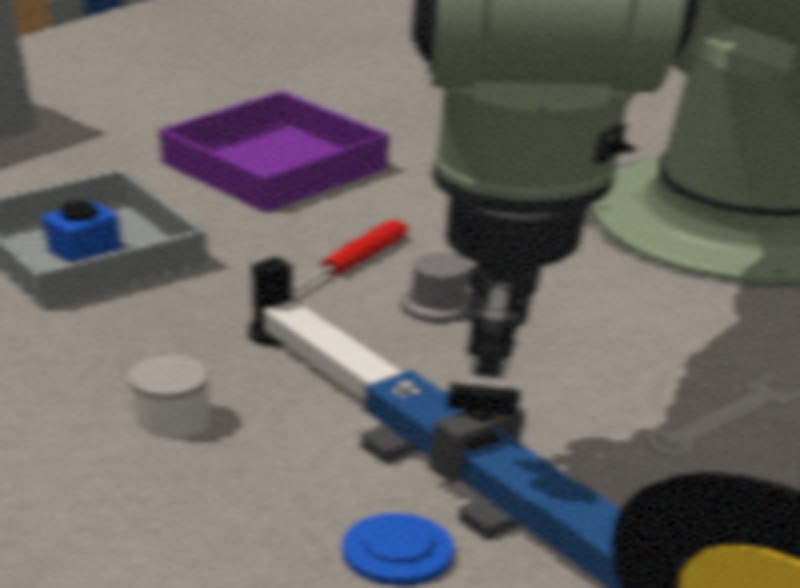

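View pics/top12.png

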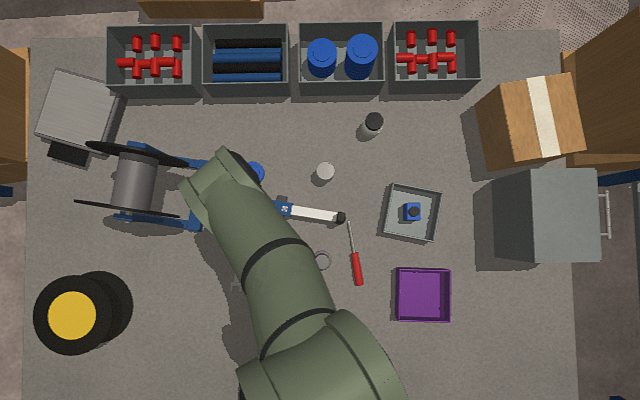

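The jaws are over the bar and square to it (crop 488,370), and the leg and housing look fine. Descending and gripping.

carry_out(series=[[-0.002,0.003,0.02,-0.004,-0.006,0.003,110],[-0.002,0.003,0.045,-0.004,-0.006,0.003,110],[-0.002,0.003,0.06,-0.004,-0.006,0.003,110],[-0.002,0.003,0.066,-0.004,-0.006,0.003,110],[-0.002,0.003,0.066,-0.004,-0.006,0.003,110],[-0.002,0.003,0.066,-0.004,-0.006,0.003,200],[-0.002,0.003,0.066,-0.004,-0.006,0.003,255],[-0.002,0.003,0.066,-0.004,-0.006,0.003,255],[-0.002,0.003,0.066,-0.004,-0.006,0.003,255]], force=40)

```text
clock: 18.98
position: [0.5038, 0.1101, 0.1]
tool_rot: [3.14, 0.001, 2.145]
force: [-3.8, -0.9, 6.6]
grip_width: 0.0111
```

Run:
```python
from h import *
st()
```

```text
18.98 q [ 0.11  0.6  -0.6   1.97  0.51  0.72 -0.22] p [0.5038 0.1101 0.1   ] rot [3.140e+00 1.000e-03 2.145e+00] F [-3.8 -0.9  6.6] M [-0.36  0.81 -0.04] w 0.0111
```

carry_out(series=[[0,0,0,0,0,0.17,255],[0,0,0,0,0,0.34,255],[0,0,0,0,0,0.51,255],[0,0,0,0,0,0.68,255],[0,0,0,0,0,0.85,255],[0,0,0,0,0,1.02,255],[0,0,0,0,0,1.19,255],[0,0,0,0,0,1.36,255],[0,0,0,0,0,1.5,255],[0,0,0,0,0,1.5,255]])

```text
clock: 20.23
position: [0.5027, 0.1102, 0.0991]
tool_rot: [3.142, 0.001, 0.646]
force: [-5.8, 1.1, -10.5]
grip_width: 0.0108
```

Run:
```python
from h import *
st()
```

```text
20.23 q [-0.18  0.55 -0.2   1.99  0.18  0.62 -1.43] p [0.5027 0.1102 0.0991] rot [3.142e+00 1.000e-03 6.460e-01] F [ -5.8   1.1 -10.5] M [-0.11  1.32  0.12] w 0.0108
```

q7 has room to spare (-1.43), so I'll continue in the same grasp to yaw ≈ -0.22. The target is -0.176 (bar square across the leg), plus a little for ease-back.

carry_out(series=[[0,0,0,0,0,0.16,255],[0,0,0,0,0,0.32,255],[0,0,0,0,0,0.48,255],[0,0,0,0,0,0.62,255],[0,0,0,0,0,0.75,255],[0,0,0,0,0,0.87,255],[0,0,0,0,0,0.87,255],[0,0,0,0,0,0.87,255]])

```text
clock: 21.22
position: [0.5024, 0.1106, 0.0986]
tool_rot: [3.141, 0.001, -0.219]
force: [-4.6, 4.0, -23.3]
grip_width: 0.0113
```

Run:
```python
from h import *
st()
```

```text
21.23 q [-0.35  0.54  0.03  2.   -0.03  0.6  -2.1 ] p [0.5024 0.1106 0.0986] rot [ 3.141e+00  1.000e-03 -2.190e-01] F [ -4.6   4.  -23.3] M [1.   1.06 0.17] w 0.0113
```

carry_out(series=[[0,0,0,0,0,0,200],[0,0,0,0,0,0,150],[0,0,0,0,0,0,110],[0,0,0,0,0,0,110],[0,0,-0.04,0,0,0,110],[0,0,-0.1,0,0,0,110],[0,0,-0.15,0,0,0,110],[0,0.05,-0.18,0,0,-0.1,110],[0,0.1,-0.18,0,0,-0.25,110],[0,0.15,-0.18,0,0,-0.4,110]])

```text
clock: 22.48
position: [0.4697, -0.0375, 0.2801]
tool_rot: [3.141, -0.003, 0.18]
force: [0.3, -0.4, 0.1]
grip_width: 0.0485
```

carry_out(series=[[-0.03,0.05,0,0,0,0,110],[-0.05,0.1,0,0,0,0,110],[-0.05,0.15,0,0,0,0,110],[-0.05,0.2,0,0,0,0,110],[-0.05,0.2,0,0,0,0,110]])

```text
clock: 23.1
position: [0.4552, -0.245, 0.2792]
tool_rot: [3.14, -0.001, 0.171]
force: [-0.3, 1.3, 0.6]
grip_width: 0.0485
```

Run:
```python
from h import *
st()
p,_=imaging.grab_frame("scene");cv2.imwrite("pics/scene13.png",p);cv2.imwrite("pics/s13.png",cv2.resize(p[130:290,230:430],None,fx=4,fy=3.7,interpolation=cv2.INTER_CUBIC))
p,d=imaging.grab_frame("top");np.save("top13.npy",d);cv2.imwrite("pics/top13.png",p);cv2.imwrite("pics/t13.png",cv2.resize(p[160:280,225:385],None,fx=5,fy=5,interpolation=cv2.INTER_CUBIC))
P=pts("top",d);Z=P[...,2]
k=np.zeros(Z.shape,bool);k[190:216,240:270]=((Z>.105)&(Z<.14))[190:216,240:270]
v,u=np.nonzero(k);w=np.array([ray("top",a,b,.124) for a,b in zip(u,v)])[:,:2];e,V=np.linalg.eigh(np.cov(w.T));print(len(w),w.mean(0),np.sqrt(e),np.degrees(np.arctan2(V[1,1],V[0,1])))
```

```text
23.1 q [ 0.23  0.3   0.19  1.83 -0.06  1.01 -0.96] p [ 0.4552 -0.245   0.2792] rot [ 3.14e+00 -1.00e-03  1.71e-01] F [-0.3  1.3  0.6] M [0.03 0.02 0.  ] w 0.0485
83 [0.50310727 0.1095799 ] [0.00421218 0.01306942] 173.91724185239403
```

View pics/t13.png

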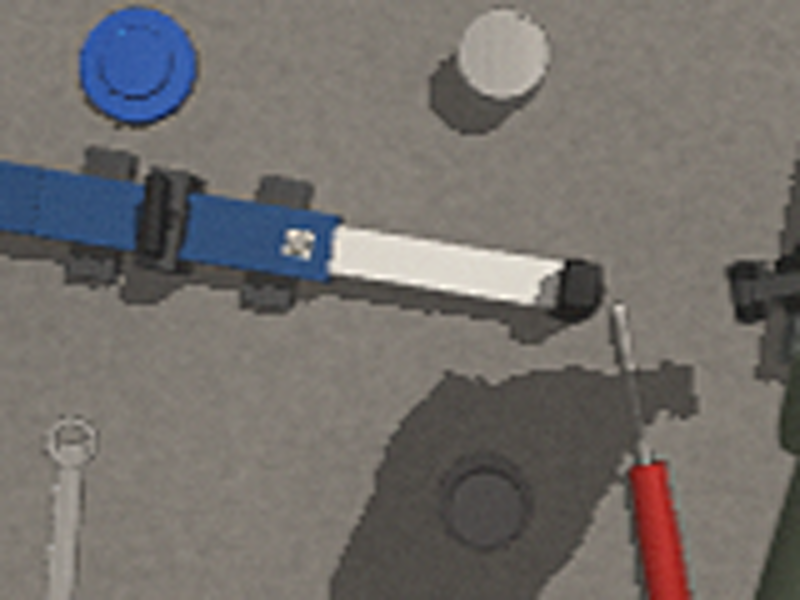

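View pics/s13.png

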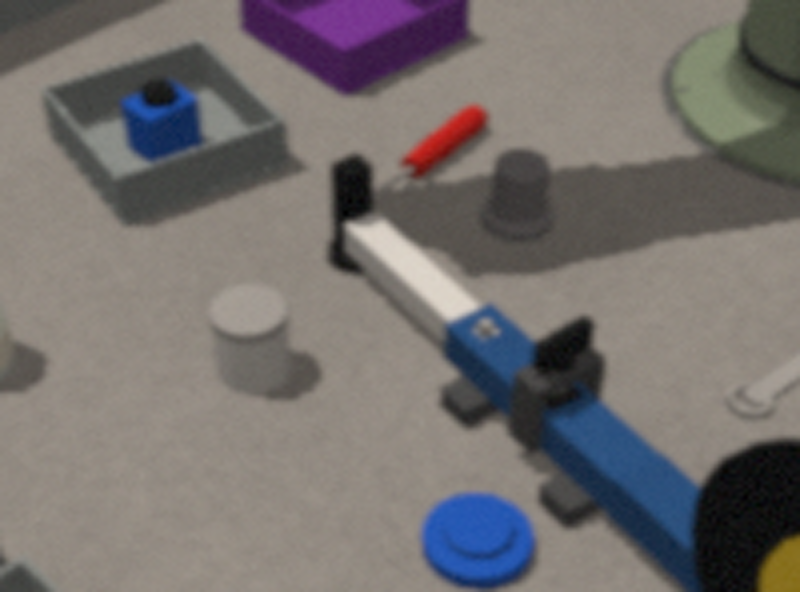

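View pics/top13.png

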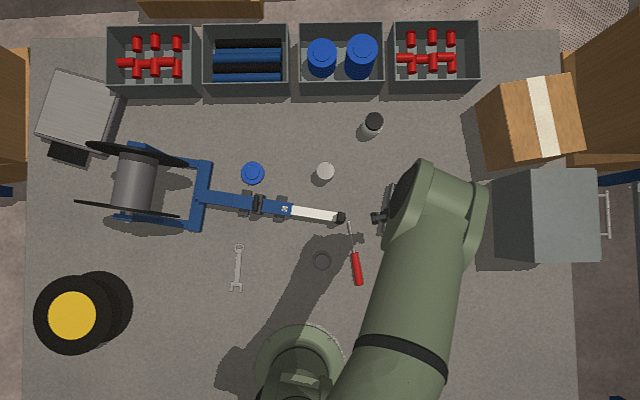

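Run:
```python
from h import *
for n in("top0.npy","top13.npy"):
    Z=pts("top",np.load(n))[...,2];print((Z[204:214,279:290]*1000).round(0).astype(int))
Z=[imaging.grab_frame("top")[1] for _ in range(4)]
print((pts("top",np.mean(Z,0))[204:214,279:290,2]*1000).round(0))
```

```text
[[  60   57   56   59   59   60   59   57   59   59   58]
 [  62   59   54   58   58   59   59   60   62   62   63]
 [  59   59   57   62   50   54   55   55   55   56   58]
 [  61   59   60   60   58   58   57   54   56   59   60]
 [  60   56   56   56   53   54   54   54   55   59   58]
 [  56   63   56   54   55   52   54   51   57   58   58]
 [  61   59   62   57   53   54   55   59   58   57   58]
 [  56   59   58   60   59   60   59   53   61 1177   58]
 [  58   58   58   62   59   57   60   60   60   59   55]
 [  54 1177   59   57   58   59   58   61   57   58   61]]
[[  59   61   54   60   58   59   61   57   63   58   59]
 [  59   60   54   59   60   59   58   60   54   61   57]
 [  57   58   58   58   53 1177   58   55   55   58   60]
 [  58   61   59   59   61   61   64   54   55   56   60]
 [  62   62   57   59   60   70   64   64   53   60   54]
 [  57   57   55   50   54   64   65   62   56   58   60]
 [  58   61   58   55   59   54   51   55   51   58   59]
 [  62   60   57   56   59   60   57   56   62   60   60]
 [  61   63   60   60   62   63   58   61   59   60   59]
 [  58   59   58   60   59   61   60   59   65   65   58]]
[[ 59.  60.  61.  59.  59.  58.  58.  60.  58.  62.  57.]
 [ 58.  57.  59.  58.  58.  58.  60.  58.  59.  60.  58.]
 [ 60.  60.  59.  59.  56.  53.  54.  54. 336.  59. 337.]
 [ 60.  60.  60.  59.  53.  65.  68.  57.  54.  60.  58.]
 [ 59.  59.  60.  57.  66.  65.  63.  65.  54.  58.  61.]
 [ 59.  58.  60.  56.  56.  64.  64.  61.  55.  61.  59.]
 [ 59.  59. 338.  53.  55.  54.  53.  54.  55.  55.  57.]
 [ 58.  59.  59.  60.  59.  59.  60.  54.  57.  57.  58.]
 [ 60.  61.  58.  59.  59.  58.  60. 339.  58.  59.  60.]
 [ 60.  59.  59.  61.  58.  59.  57.  57.  60.  58.  60.]]
```

The button top reads about 64–65 mm, against 54 mm in the hole at the start, so it is fully up. Handing in.

```bash
python3 -c "
from workcell import ticket
print(ticket.job_done())"
```

```text
the job is handed in; nothing more can be done
None
```

The job is handed in at about 23 s. My last checks show every goal met, though the hand-in gave no verdict.

- **Stock part:** the blue housing was the part in the leg's way. It stands upright near the middle of the grey bin.
- **Leg:** it is drawn out to about 0.110 m with the lock button up. The button top reads 64–65 mm high, against 54 mm in the hole at the start.
- **Lock test:** the leg slid back about 7 mm in my first test, and I took that as not locked. A firmer 17 N push stopped at the same place, so it is locked with about ±3.5 mm of play. I then re-centred it.
- **Clamp knob:** one grasp was enough. The bar now lies 4° short of square across the leg, which puts the knob at about 1.50 rad against the wanted 1.57 ± 0.35.
- **Everything else:** the tin, hub, cap, jar, driver and spanner look unmoved in the last pictures. I compared those by eye and did not re-measure them.
- **Wrist force:** it briefly read about 47 N while I was lifting on the gripped handle, well under the 120 N limit.

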